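# Weigh the look-alike inserts and press the heavy one home in the instrument port

### The job

The two grey inserts look alike, but one is heavier than the brass weight on the balance and the other lighter: before loading the instrument, stand one of them on the empty pan, let go of it and see from the beam which it is. Put the heavy one upright into the round port, press it down against the drag of the port's floor until you feel the hard stop, hold it there for half a second with about 20 N on the port (never more than 25 N on the instrument or 20 N on the balance), and let go. Finish with the light one standing upright near the middle of the pan, and leave the carton, the bottle and the tip box alone.

Things in the scene. Friction and masses are not known exactly. Their poses are not given: they have to be found in the camera images.
- insert_1: one of two look-alike grey inserts (other: insert_2): round, upright, body 40 mm in diameter, 40 mm tall, 4 mm bevel at the foot, on it a gripping stem 28 mm in diameter, 40 mm tall; 80 mm in all. One has a steel core (0.37 to 0.47 kg), one aluminium (0.17 to 0.23 kg): weigh to find which. Starts standing on the mat. Origin: centre of its underside; z up its axis.
- insert_2: one of two look-alike grey inserts (other: insert_1): round, upright, body 40 mm in diameter, 40 mm tall, 4 mm bevel at the foot, on it a gripping stem 28 mm in diameter, 40 mm tall; 80 mm in all. One has a steel core (0.37 to 0.47 kg), one aluminium (0.17 to 0.23 kg): weigh to find which. Starts standing on the mat. Origin: centre of its underside; z up its axis.
- mat: flat teal silicone mat, 230 mm (its x) by 120 mm (its y), 4 mm thick, fixed to the bench. Origin: centre of its underside, on the bench. The inserts start on it, about 110 mm apart along its x.
- balance: two-pan beam balance, fixed: white base 110 mm (x) by 200 mm (y), 22 mm high, central column 81 mm high. The beam lies along its y, 65 mm above the bench; the pans stand level on it 110 mm from the pivot. The pan on its -y side (the robot's right) is empty; a brass weight of 0.30 kg is fixed on the +y pan. Origin: centre of the base's underside.
- pan: the empty load pan: level steel disc 84 mm in diameter, 4 mm thick, no rim, on a thin stem; it stays level and moves up and down about 13 mm each way as the beam tilts. Origin: on the beam, 28 mm below the disc's upper face.
- pan_top (a point): centre of the upper face of the empty pan, about 106 mm above the bench with the pan empty (up) and about 80 mm with the pan fully down; moves with the pan.
- beam (a joint): tilt of the beam, rad, stops at -0.12 and +0.12. Negative: the empty (load) pan is up and the brass weight down, as at the start. An insert lighter than the brass weight leaves it at about -0.12; a heavier one takes it to about +0.12 (load pan down) within about 1.5 s.
- port: instrument, fixed: grey deck 150 by 150 mm, 60 mm high, with a round vertical port in its middle (bore 42 mm, 3 mm bevel at the mouth); a white console 85 mm high on its +x side, 75 to 130 mm from the bore's axis. Home, the top of the insert's 40 mm body lies between 8 mm above and 2 mm below the deck's level and the stem stands out. Origin: on the bore's axis, at bench height; z up.
- port_mouth (a point): centre of the port's mouth, on the bore's axis, level with the deck's upper face, 60 mm above the bench; z up. Inside, a sliding metal floor starts 18 to 31 mm below the mouth, drags with about 8 N when pushed down (the insert's weight counts towards it) and stays where it is left; its hard stop lies 11 to 14 mm below its start, 32 to 42 mm below the mouth, different each time and only to be felt.
- kit_box: white carton 80 x 130 x 60 mm, loose bystander. Origin: centre of its underside.
- bottle: white capped bottle, 60 mm in diameter, 130 mm tall, loose bystander. Origin: centre of its underside.
- tip_box: blue box with a clear lid, 87 x 122 x 75 mm, loose bystander. Origin: centre of its underside.
Things that resemble listed ones, but are neither listed nor needed, are in the scene too. What is shaped like the insert_2 but black or blue is not meant. What is shaped like the insert_1 but black is not meant.

How it is judged (in metres and radians):
On the way, in this order (a step that is already met when the one before it is completed fails the run):
1. one of the inserts stands on the load pan, let go of, at rest for half a second (((distance between insert_1 and pan_top below 0.03 m and angle between insert_1's own z axis and vertical below 0.12 rad and contact force between insert_1 and pan above 0.5 N and contact force between the fingers and insert_1 below 0.1 N and linear speed of insert_1 below 0.03 m/s) or (distance between insert_2 and pan_top below 0.03 m and angle between insert_2's own z axis and vertical below 0.12 rad and contact force between insert_2 and pan above 0.5 N and contact force between the fingers and insert_2 below 0.1 N and linear speed of insert_2 below 0.03 m/s))), for 0.5 s.
2. an insert is held down on the hard stop in the port with more than 15 N for 0.3 s (((horizontal distance between insert_1 and port_mouth below 0.003 m and z of insert_1 in the frame of port_mouth below -0.0305 m and angle between insert_1's own z axis and vertical below 0.06 rad and linear speed of insert_1 below 0.03 m/s and contact force between insert_1 and port above 15 N) or (horizontal distance between insert_2 and port_mouth below 0.003 m and z of insert_2 in the frame of port_mouth below -0.0305 m and angle between insert_2's own z axis and vertical below 0.06 rad and linear speed of insert_2 below 0.03 m/s and contact force between insert_2 and port above 15 N))), for 0.3 s.
At the end, for the whole second after the job is handed in: One insert is upright and home in the port (within 3 mm of its axis, underside at least 30.5 mm below the mouth); the other stands upright and at rest on the load pan, within 30 mm of its centre, and the beam shows it to be the light one (load pan up, below -0.09 rad); both let go (value of joint beam below -0.09 rad and (((horizontal distance between insert_1 and port_mouth below 0.003 m and z of insert_1 in the frame of port_mouth below -0.0305 m and angle between insert_1's own z axis and vertical below 0.06 rad and linear speed of insert_1 below 0.03 m/s) and (distance between insert_2 and pan_top below 0.03 m and angle between insert_2's own z axis and vertical below 0.12 rad and contact force between insert_2 and pan above 0.5 N and contact force between the fingers and insert_2 below 0.1 N and linear speed of insert_2 below 0.03 m/s)) or ((horizontal distance between insert_2 and port_mouth below 0.003 m and z of insert_2 in the frame of port_mouth below -0.0305 m and angle between insert_2's own z axis and vertical below 0.06 rad and linear speed of insert_2 below 0.03 m/s) and (distance between insert_1 and pan_top below 0.03 m and angle between insert_1's own z axis and vertical below 0.12 rad and contact force between insert_1 and pan above 0.5 N and contact force between the fingers and insert_1 below 0.1 N and linear speed of insert_1 below 0.03 m/s)))); the robot touches nothing.
It fails at once if more than 25 N on the instrument (contact force between anything else and port above 25 N).
It fails at once if more than 20 N on the balance (contact force between anything else and balance above 20 N).
It fails at once if the kit box, the bottle or the tip box is moved by more than 15 mm (distance of any of kit_box, bottle, tip_box from where it was at the start of the episode above 0.015 m).
It also fails if it takes over 72 s, if anything falls off the work surface, if the arm or the gripper's body presses on something with over 40 N, if the wrist force passes 120 N, or if a joint passes its speed limit or range.

### The arm

A 6-joint arm with a two-finger parallel gripper is mounted at the origin on the work surface. World frame = base frame: x ahead of the robot, y to its left, z up, the work surface at z = 0. Lengths are in m, angles in degrees, forces in N, time in s.
With the tool pointing down it reaches from about 0.25 to 0.725 m from the base axis. Payload 9.7 kg.
Tool frame: the origin (TCP) lies at the very end of the fingers, on their centre line; the grasp point (between the pads) lies 19 mm behind it; y points along the fingers, x is the direction in which the jaws open and shut, and the axes are right-handed (so a half turn about y gives the same grasp; the last joint's range is limited). The gripper opens to 85 mm and grips with 20 to 120 N. Pads are 22 mm wide; open, the fingers measure 114 mm over their backs; the gripper's body (76 mm by 85 mm) begins 54 mm behind the grasp point. The pads swing forward as they close: fully open they stand 13 mm farther back than shut.
Start: joints at [-70.989, 4.979, 10.078, 95.1, 0, 90], TCP at [0.179, -0.52, 0.231] pointing down, gripper open.
Joint ranges: [-179.16, 179.16], [-48.56, 103.87], [-65.8, 70.77], [-126.05, 130.52], [-82.76, 87.17], [-180, 180]. Speed limits (degrees/s): [127.2, 127.2, 147.25, 180, 180, 180].

### API

Orientations are given as [roll, pitch, yaw] about the fixed x, y, z axes, in that order (R = Rz(yaw) Ry(pitch) Rx(roll)).
In Python, from workcell import bot gives the robot as it stands.
- The arm moves only by the shell command python3 -m jog 'ROWS' [FORCE]. ROWS is JSON, a list of rows, each a list of 7 numbers: the closure, from 0 (fully open) to 1 (shut), then the shift along the world's x, y, z in units of 25 mm (1.0 is 25 mm), then the turn, a rotation vector about the world's x, y, z in units of 5 degrees (1.0 is 5 degrees). A call has 1 to 5 rows; each row is the pose to reach, as a shift and turn from the pose commanded when the call began; what a row does not reach only later rows make up. A row lasts 1/10 s, in which the tool goes at most 50 mm and 8.59 degrees, less where a joint would pass 70% of its speed; a pose out of reach is approached as far as the arm can. A call with a gripper value outside its range is refused whole. The fingers move at their own pace and stop on an object; FORCE is the grip in N (left out, the last holds). Time passes only in rows, so rows that repeat a pose let the fingers close. It gives the time, the measured TCP pose, the force and the opening at its end, in the units of the state.
- bot.get_obs(): the state, without advancing time (a new reading comes with each control period).
- bot.camera(name): name is "side" or "top" or "wrist"; returns (picture, depth): 480x640x3 uint8, red, green, blue; 480x640 float32, m along the optical axis (not along the pixel's ray), 0 where there is no reading.
- bot.camera_model(name): a dict with "fx", "fy", "cx", "cy" (pixels), "k1" (the pictures are not rectified: a ray, as slopes to the right and down, at radius r is drawn at 1 + k1 r^2 times it, then the intrinsics apply), "rvec" (rotation vector, rad) and "tvec" (3), from world to camera coordinates, as OpenCV has them; the wrist camera has in their place "tool_from_camera" (4x4, takes a point from camera to tool coordinates, whose origin is the TCP and whose axes are the tool frame's). Camera axes: x right, y down, z forward; pixel columns grow to the right and rows downward; lengths in m; the calibration is good to about 2 mm. A picture is of the moment at which its call begins: read the wrist's pose just before it. camera_model takes no time and is no camera call.
- bot.job_done(): hands the job in, once; it reports no verdict.
Trained networks look in the newest picture that a camera, given by its name, has taken for a name from the list of things; names that differ only in an ending like _2 or _b are one class to them, and where a whole thing is asked for, a point or a joint stands for the part that bears it (a point fixed in the world has none). Each returns a list of dicts, best first, with "conf" (0 to 1); they miss things now and then, are a little off and sometimes report something else, mostly with a low value. They report only what shows in the picture. A call takes as long as a camera call. They do not tell look-alikes from the thing itself.
- bot.regions_of(camera, label): "pixels" (480x640 bool, what is visible of it) and "point" ([row, column] in pixels, amid what is visible of it).
The state is a dict: "time": time; "q": joint angles; "qd": joint speeds; "joint_efforts": joint torques, N m; "ee_pos": TCP position; "tcp_rot": TCP orientation; "wrist_force": force on the tool from outside, world axes, zero at the start; "torque": the same for the moment, N m; "opening": finger opening in m.
Only numpy, scipy, OpenCV 4.12 (cv2) and the standard library are available. Lean on these libraries where they do the work, as an engineer would, in place of code of your own. Each camera call takes 0.05 s, during which the arm holds its last target. There are 200 camera calls.

## Working session

There is one attempt and no reset: what is moved stays moved. The work goes in short steps, Python scripts to look and compute and a shell command to move; the robot and the scene stay as the last step left them, time stands still between calls to the robot, and variables do not carry over. Pictures are saved under pics/ and viewed, about 8 in all and at most 12, crops included, and the job is handed in when it is done.

```bash
mkdir -p pics
cat > h.py <<'E'
import numpy as np, cv2
from workcell import bot
from scipy.spatial.transform import Rotation as R
def model(n):
    m=bot.camera_model(n); K=np.array([[m['fx'],0,m['cx']],[0,m['fy'],m['cy']],[0,0,1.]]); return m,K,np.array([m['k1'],0,0,0,0.])
def cam2world(n,o=None):
    m=bot.camera_model(n)
    if 'rvec' in m:
        r=cv2.Rodrigues(np.array(m['rvec'],float))[0]; return r.T,-r.T@np.array(m['tvec'],float).ravel()
    T=np.array(m['tool_from_camera']); o=o or bot.get_obs(); r=R.from_euler('xyz',o['tcp_rot'],degrees=True).as_matrix()
    return r@T[:3,:3], r@T[:3,3]+np.array(o['ee_pos'])
def cloud(n,d,o=None):
    m,K,D=model(n); v,u=np.mgrid[:480,:640]
    xy=cv2.undistortPoints(np.stack([u,v],-1).reshape(-1,1,2).astype(float),K,D).reshape(480,640,2)
    r,t=cam2world(n,o); P=np.dstack([xy,np.ones((480,640))])*d[...,None]
    P=P@r.T+t; P[d==0]=np.nan; return P
def shot(n):
    o=bot.get_obs(); im,d=bot.camera(n); return im,d,cloud(n,d,o)
def save(p,im): cv2.imwrite('pics/'+p,im[...,::-1])
E
python3 - <<'E'
from h import *
o=bot.get_obs(); print(o)
ims=[]
for n in('top','side'):
    im,d,P=shot(n); save(n+'0.png',im); np.save(n+'P.npy',P)
    for l in('insert_1','mat','balance','pan','port','kit_box','bottle','tip_box'):
        for g in bot.regions_of(n,l)[:4]:
            Q=P[g['pixels']]; Q=Q[~np.isnan(Q[:,0])]
            print(n,l,round(g['conf'],2),np.round(g['point']),np.round(np.median(Q,0),3),'lo',np.round(np.percentile(Q,3,axis=0),3),'hi',np.round(np.percentile(Q,97,axis=0),3))
print(bot.camera_model('wrist'))
E
```

```text
{'time': 0.0, 'q': array([-7.09882598e+01,  5.01155146e+00,  1.00336698e+01,  9.50995439e+01,
        9.11573944e-04,  8.99999784e+01]), 'qd': array([ 0.0601776 ,  0.0272511 ,  0.06963391, -0.039177  , -0.02715833,
       -0.07688561]), 'joint_efforts': array([-6.72774986e-04, -5.20387101e+01,  4.64805830e+01,  1.63241528e-02,
       -4.38924280e-05,  2.23547005e-06]), 'ee_pos': array([ 0.17909726, -0.51977626,  0.23057172]), 'tcp_rot': array([-8.99990884e+01,  7.74255837e-02, -7.09882382e+01]), 'wrist_force': array([ 0.21507013, -0.09138064, -0.01912619]), 'torque': array([-0.02124345, -0.07482196, -0.05805113]), 'opening': 0.08553157087874759}
top insert_1 0.83 [358. 377.] [ 0.337 -0.058  0.062] lo [ 0.32  -0.076  0.011] hi [ 0.351 -0.043  0.083]
top insert_1 0.79 [285. 346.] [ 0.464 -0.003  0.081] lo [ 0.447 -0.021  0.006] hi [0.481 0.012 0.087]
top insert_1 0.65 [303. 418.] [ 0.428 -0.13   0.057] lo [ 0.409 -0.148  0.003] hi [ 0.445 -0.118  0.083]
top insert_1 0.63 [241. 166.] [0.546 0.324 0.104] lo [0.495 0.205 0.065] hi [0.597 0.482 0.114]
top mat 0.78 [266. 338.] [0.513 0.008 
[... 1820 characters left out ...]
064]
side bottle 0.63 [218. 413.] [0.751 0.004 0.076] lo [ 0.732 -0.011  0.007] hi [0.78  0.033 0.131]
side tip_box 0.71 [328. 466.] [ 0.738 -0.249  0.074] lo [ 0.707 -0.298  0.01 ] hi [ 0.79  -0.182  0.078]
{'fx': 389.02404254702077, 'fy': 389.02404254702077, 'cx': 319.198880571886, 'cy': 245.12924954346224, 'k1': -0.07192793070718453, 'tool_from_camera': array([[ 9.99999507e-01,  9.68346388e-04,  2.21374408e-04,
         3.77131380e-04],
       [ 1.01003865e-04, -3.20831045e-01,  9.47136437e-01,
        -1.41980852e-01],
       [ 9.88179931e-04, -9.47135948e-01, -3.20830984e-01,
         8.16364871e-02],
       [ 0.00000000e+00,  0.00000000e+00,  0.00000000e+00,
         1.00000000e+00]])}
```

View pics/top0.png

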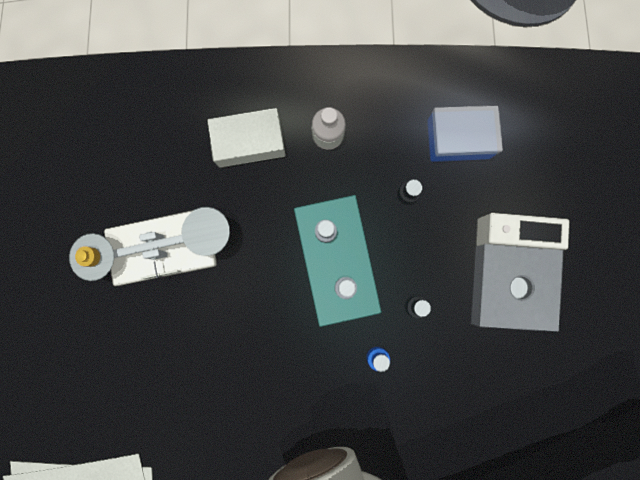

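Run:
```python
import cv2
a=cv2.imread('pics/top0.png')[210:390,260:460]; b=cv2.imread('pics/side0.png')[190:370,190:420]
a=cv2.resize(a,None,fx=2,fy=2);b=cv2.resize(b,None,fx=1.7,fy=2)
cv2.imwrite('pics/crop1.png',cv2.hconcat([a,b]))
```

```text
(no output)
```

View pics/crop1.png

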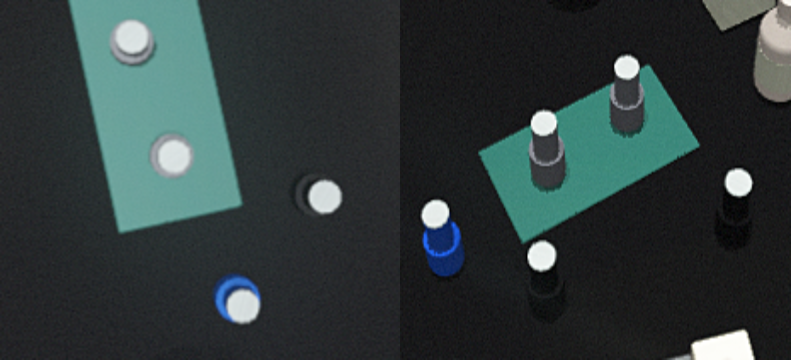

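Top picture: the grey inserts stand on the teal mat at (345,288) and (326,230). The blue one at (380,360) and the black ones at (420,307) and (412,188) are decoys: wrong colour and off the mat. The port bore is at (519,288), the empty pan at (206,231) and the brass weight at (87,257). The crop confirms that both inserts on the mat are grey.

```bash
cat >> h.py <<'E'
def circ(xy):
    c=np.median(xy,0)
    (x,y),r=cv2.minEnclosingCircle(xy.astype(np.float32)); return np.round([x,y,r],4), np.round(xy.mean(0),4)
E
python3 - <<'E'
from h import *
for n in('top','side'):
    P=np.load(n+'P.npy'); im=cv2.imread(f'pics/{n}0.png').max(2)
    for c in((.464,-.003),(.567,.03)):
        m=(np.hypot(P[...,0]-c[0],P[...,1]-c[1])<.03)&(P[...,2]>.078)&(im>150); Q=P[m]
        print(n,c,m.sum(),circ(Q[:,:2]),Q[:,2].mean().round(4))
    m=(np.hypot(P[...,0]-.566,P[...,1]-.237)<.055)&(abs(P[...,2]-.107)<.006);Q=P[m];print(n,'pan',m.sum(),circ(Q[:,:2]),Q[:,2].mean())
    m=(abs(P[...,2]-.06)<.004)&(abs(P[...,0]-.47)<.13)&(abs(P[...,1]+.33)<.13);Q=P[m][:,:2]
    print(n,'deck',m.sum(),cv2.minAreaRect((Q*1000).astype(np.float32)))
    m=(P[...,2]<.055)&(np.hypot(P[...,0]-.47,P[...,1]+.33)<.035);Q=P[m];print(n,'bore',m.sum(),circ(Q[:,:2]) if m.sum() else '',np.median(Q[:,2]),np.percentile(Q[:,2],[5,95]))
    if n=='top':
        m=(abs(P[...,2]-.004)<.004)&(abs(P[...,0]-.515)<.13)&(abs(P[...,1])<.1)
        print('mat',cv2.minAreaRect((P[(P[...,2]<.01)&(cv2.imread('pics/top0.png')[...,1]>80)&(abs(P[...,1]-.01)<.1)&(abs(P[...,0]-.515)<.13)][:,:2]*1000).astype(np.float32)))
E
```

```text
top (0.464, -0.003) 188 (array([ 0.4645, -0.0042,  0.0137]), array([ 0.4644, -0.0046])) 0.0847
top (0.567, 0.03) 195 (array([0.5682, 0.0291, 0.0139]), array([0.5684, 0.0291])) 0.0847
top pan 1771 (array([0.5648, 0.238 , 0.0425]), array([0.5656, 0.2376])) 0.10639285267816966
top deck 5966 ((482.855712890625, -328.5881652832031), (152.03782653808594, 204.50137329101562), 85.03494262695312)
top bore 375 (array([ 0.4699, -0.3344,  0.0337]), array([ 0.4567, -0.3338])) 0.03609302355667299 [0.03243994 0.05271031]
mat ((516.21923828125, 7.904640197753906), (232.2373809814453, 121.59066772460938), 11.14179515838623)
side (0.464, -0.003) 149 (array([ 0.465 , -0.0059,  0.0151]), array([ 0.4655, -0.0062])) 0.0845
side (0.567, 0.03) 131 (array([0.5725, 0.0281, 0.0153]), array([0.5711, 0.0283])) 0.085
side pan 911 (array([0.5688, 0.2372, 0.0447]), array([0.567, 0.235])) 0.10710967646346753
side deck 8265 ((484.91314697265625, -330.8184509277344), (152.32228088378906, 201.37496948242188), 84.51704406738281)
side bore 524 (array([ 0.4702, -0.3244,  0.0311]), array([ 0.461 , -0.3221])) 0.03603461572653882 [0.03267485 0.05045552]
```

```bash
python3 -m jog '[[0,4,7.2,0,0,0,1.8],[0,4,7.2,0,0,0,1.8],[0,4,7.2,0,0,0,1.8],[0,4,7.2,0,0,0,1.8],[0,4,7.2,0,0,0,1.8]]' 30
python3 -m jog '[[0,4,7.2,0,0,0,1.8],[0,4,7.2,0,0,0,1.8],[0,4,7.2,0,0,0,1.8],[0,4,7.2,0,0,0,1.8],[0,4,7.2,0,0,0,1.8]]'
python3 -m jog '[[0,3.4,6.2,-2,0,0,1.4],[0,3.4,6.2,-2,0,0,1.4],[0,3.4,6.2,-2,0,0,1.4],[0,3.4,6.2,-2,0,0,1.4],[0,3.4,6.2,-2,0,0,1.4]]'
python3 - <<'E'
from h import *
im,d,P=shot('wrist'); save('w1.png',im); o=bot.get_obs(); print(o['time'],o['ee_pos'],o['tcp_rot'],o['q'],o['wrist_force'])
for c in((.4647,-.005),(.57,.0287)):
    m=(np.hypot(P[...,0]-c[0],P[...,1]-c[1])<.025)&(P[...,2]>.08)&(P[...,2]<.09); Q=P[m]
    print(m.sum(),circ(Q[:,:2]) if m.sum() else '', np.argwhere(m).mean(0) if m.sum() else '')
E
```

```text
time: 1.4
ee_pos: [0.2808, -0.3365, 0.232]
tcp_rot: [-89.9, -0.0, -61.8]
wrist_force: [1.1, -0.6, 0.2]
opening: 0.0855
time: 1.9
ee_pos: [0.3809, -0.1564, 0.2314]
tcp_rot: [-89.9, 0.0, -52.7]
wrist_force: [-0.3, -0.7, -0.2]
opening: 0.0856
time: 2.4
ee_pos: [0.4649, -0.0029, 0.1794]
tcp_rot: [-90.1, 0.1, -45.8]
wrist_force: [-0.1, -0.2, 0.0]
opening: 0.0854
2.45 [ 0.46438132 -0.00428221  0.18027037] [-9.00846714e+01  6.90765324e-02 -4.58464915e+01] [-5.21938568e-01 -7.35707175e+00 -7.70729910e+00  8.97585495e+01
 -1.04112539e-02  1.35324512e+02] [-0.04400016 -0.42162253  0.20342975]
1427 (array([ 0.4655, -0.0076,  0.0143]), array([ 0.4659, -0.0071])) [249.80658725 325.235459  ]
1945 (array([0.5707, 0.0275, 0.0143]), array([0.5707, 0.0278])) [ 86.56092545 409.89100257]
```

```bash
python3 -m jog '[[0,0,-0.1,-1.5,0,0,0],[0,0,-0.1,-3,0,0,0],[0,0,-0.1,-4.4,0,0,0],[0,0,-0.1,-5.2,0,0,0],[0,0,-0.1,-5.2,0,0,0]]' 60
python3 -m jog '[[1,0,0,0,0,0,0],[1,0,0,0,0,0,0],[1,0,0,0,0,0,0],[1,0,0,0,0,0,0],[1,0,0,0,0,0,0]]'
python3 -m jog '[[1,0,0,0,0,0,0],[1,0,0,0,0,0,0],[1,0,0,0.5,0,0,0],[1,0,0,2,0,0,0],[1,0,0,4,0,0,0]]'
```

```text
time: 2.95
ee_pos: [0.4623, -0.0089, 0.049]
tcp_rot: [-90.2, 0.2, -46.1]
wrist_force: [0.8, -0.5, -1.1]
opening: 0.0853
time: 3.45
ee_pos: [0.4649, -0.0076, 0.0525]
tcp_rot: [-89.9, -0.1, -46.0]
wrist_force: [-1.4, -0.5, 6.3]
opening: 0.0265
time: 3.95
ee_pos: [0.4626, -0.0074, 0.1512]
tcp_rot: [-90.2, 0.2, -46.0]
wrist_force: [2.0, -0.3, -1.3]
opening: 0.0263
```

```bash
python3 -m jog '[[1,0.5,1.3,1.6,0,0,0],[1,1.3,3.0,1.6,0,0,0],[1,2,4.7,1.6,0,0,0],[1,2.7,6.4,1.6,0,0,0],[1,3.4,8.1,1.6,0,0,0]]'
python3 -m jog '[[1,0.5,1.2,0,0,0,0],[1,0.7,1.7,0,0,0,0],[1,0.7,1.7,0,0,0,0],[1,0.7,1.7,0,0,0,0],[1,0.7,1.7,0,0,0,0]]'
python3 - <<'E'
from h import *
im,d,P=shot('wrist'); save('w2.png',im); o=bot.get_obs(); print(o['time'],o['ee_pos'],o['tcp_rot'],o['wrist_force'])
im2,d2,P2=shot('side'); save('s2.png',im2)
cv2.imwrite('pics/c2.png',cv2.hconcat([im,im2])[...,::-1]); cv2.imwrite('pics/c2.png',cv2.resize(cv2.imread('pics/c2.png'),(800,300),interpolation=cv2.INTER_AREA))
m=(np.hypot(P[...,0]-.5665,P[...,1]-.237)<.055)&(abs(P[...,2]-.107)<.006);Q=P[m];print('pan',m.sum(),circ(Q[:,:2]),Q[:,2].mean())
E
```

```text
time: 4.45
ee_pos: [0.5495, 0.1969, 0.1921]
tcp_rot: [-90.0, -0.0, -46.0]
wrist_force: [1.8, -0.5, -1.6]
opening: 0.0266
time: 4.95
ee_pos: [0.5664, 0.2363, 0.1918]
tcp_rot: [-90.0, -0.0, -46.1]
wrist_force: [0.2, -0.5, -1.8]
opening: 0.0264
5.0 [0.5664782  0.23625619 0.19188891] [-8.99824458e+01 -1.77438831e-02 -4.60643102e+01] [ 0.74624493 -0.88881641 -0.71341996]
pan 8703 (array([0.5675, 0.2355, 0.0421]), array([0.5769, 0.244 ])) 0.10563670765388426
```

View pics/c2.png

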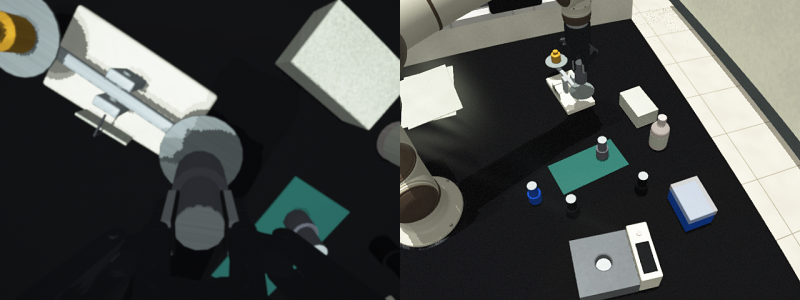

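The wrist view (left half) shows the insert held upright between the fingers, over the pan at about (200,150). I'll lower it.

```bash
python3 -m jog '[[1,0,0,-0.6,0,0,0],[1,0,0,-1.2,0,0,0],[1,0,0,-1.3,0,0,0],[1,0,0,-1.4,0,0,0],[1,0,0,-1.5,0,0,0]]'
python3 -m jog '[[1,0,0,-0.04,0,0,0],[1,0,0,-0.08,0,0,0],[1,0,0,-0.12,0,0,0],[1,0,0,-0.12,0,0,0],[1,0,0,-0.12,0,0,0]]'
python3 - <<'E'
from h import *
im,d,P=shot('wrist'); o=bot.get_obs(); print(o['ee_pos'],o['wrist_force'])
m=(np.hypot(P[...,0]-.5675,P[...,1]-.2355)<.042)&(abs(P[...,2]-.1)<.02)&(P[...,1]>.25);Q=P[m];print('pan z',np.median(Q[:,2]))
E
```

```text
time: 5.55
ee_pos: [0.5669, 0.2373, 0.1546]
tcp_rot: [-89.9, -0.0, -46.0]
wrist_force: [0.2, 0.1, 2.0]
opening: 0.0266
time: 6.05
ee_pos: [0.5668, 0.2375, 0.151]
tcp_rot: [-90.0, -0.0, -46.0]
wrist_force: [0.8, -1.6, 1.1]
opening: 0.0266
[0.56683048 0.23754817 0.15097329] [-0.07425398 -1.45845513  1.46787541]
pan z 0.10195264607941956
```

```bash
python3 -m jog '[[0.5,0,0,0,0,0,0],[0.4,0,0,0,0,0,0],[0.3,0,0,0,0,0,0],[0.1,0,0,0,0,0,0],[0,0,0,0,0,0,0]]'
python3 -m jog '[[0,0,0,0,0,0,0],[0,0,0,0,0,0,0],[0,0,0,0,0,0,0],[0,0,0,0,0,0,0],[0,0,0,0,0,0,0]]'
python3 -m jog '[[0,0,0,0,0,0,0],[0,0,0,0,0,0,0],[0,0,0,0,0,0,0],[0,0,0,0,0,0,0],[0,0,0,0,0,0,0]]'
cat > pan.py <<'E'
from h import *
im,d,P=shot('wrist'); o=bot.get_obs(); print(o['time'],o['ee_pos'],o['wrist_force'])
m=(np.hypot(P[...,0]-.5675,P[...,1]-.2355)<.042)&(abs(P[...,2]-.095)<.022)&(P[...,1]>.25);Q=P[m];print('pan z',np.median(Q[:,2]))
im2,d2,P2=shot('side')
h=np.hypot(P2[...,0]-.5675,P2[...,1]-.2355)
m=(h<.03)&(P2[...,2]>.14)&(P2[...,2]<.2);print('side top z hist',np.histogram(P2[m][:,2],bins=np.arange(.14,.2,.005)))
E
python3 pan.py
```

```text
time: 6.6
ee_pos: [0.5666, 0.2376, 0.1507]
tcp_rot: [-90.0, 0.0, -46.0]
wrist_force: [-0.1, -0.1, -0.7]
opening: 0.085
time: 7.1
ee_pos: [0.5667, 0.2375, 0.1508]
tcp_rot: [-90.0, 0.0, -46.0]
wrist_force: [-1.0, 0.5, 0.3]
opening: 0.0852
time: 7.6
ee_pos: [0.5667, 0.2375, 0.1508]
tcp_rot: [-90.0, 0.0, -46.0]
wrist_force: [-0.1, -0.1, 0.0]
opening: 0.0852
7.65 [0.56668299 0.23752174 0.15083454] [ 0.43538888  0.00883874 -0.28385676]
pan z 0.10561318397853942
side top z hist (array([ 40,  93,  23,  27,  29,  18,  27,  22,  39, 109,   0]), array([0.14 , 0.145, 0.15 , 0.155, 0.16 , 0.165, 0.17 , 0.175, 0.18 ,
       0.185, 0.19 , 0.195]))
```

The pan stayed up, so insert A is the light one and can stay there. Next I retreat and go to insert B.

```bash
python3 -m jog '[[0,0,0,0.6,0,0,0],[0,0,0,1.8,0,0,0],[0,0,0,3.0,0,0,0],[0,0,0,3.2,0,0,0],[0,0,0,3.2,0,0,0]]'
python3 pan.py
python3 - <<'E'
from h import *
im,d,P=shot('top'); save('t3.png',im)
m=(np.hypot(P[...,0]-.5675,P[...,1]-.2355)<.04)&(P[...,2]>.18)&(P[...,2]<.19);Q=P[m];print('stem top on pan',m.sum(),circ(Q[:,:2]) if m.sum() else '')
E
python3 -m jog '[[0,0,-1.5,0,0,0,0],[0,0.1,-3,0,0,0,0],[0,0.1,-4.5,0,0,0,0],[0,0.1,-6,0,0,0,0],[0,0.15,-7.5,0,0,0,0]]'
python3 -m jog '[[0,0,-0.9,-1,0,0,0],[0,0,-0.9,-2,0,0,0],[0,0,-0.9,-2,0,0,0],[0,0,-0.9,-2,0,0,0],[0,0,-0.9,-2,0,0,0]]'
python3 - <<'E'
from h import *
im,d,P=shot('wrist'); save('w3.png',im); o=bot.get_obs(); print(o['time'],o['ee_pos'],o['tcp_rot'],o['wrist_force'])
c=(.57,.0287)
m=(np.hypot(P[...,0]-c[0],P[...,1]-c[1])<.025)&(P[...,2]>.08)&(P[...,2]<.09); Q=P[m]; print(m.sum(),circ(Q[:,:2]) if m.sum() else '')
E
```

```text
time: 8.2
ee_pos: [0.5671, 0.2377, 0.2318]
tcp_rot: [-89.9, -0.0, -46.0]
wrist_force: [-1.3, -0.5, -1.2]
opening: 0.0857
8.25 [0.56676919 0.2375464  0.23040842] [ 0.41919992 -0.15171759 -0.61958833]
pan z 0.10560756725027964
side top z hist (array([ 31,  94,  30,  24,  30,  19,  26,  27,  35, 109,   2]), array([0.14 , 0.145, 0.15 , 0.155, 0.16 , 0.165, 0.17 , 0.175, 0.18 ,
       0.185, 0.19 , 0.195]))
stem top on pan 205 (array([0.5653, 0.2398, 0.0142]), array([0.5643, 0.238 ]))
time: 8.85
ee_pos: [0.5697, 0.0485, 0.2294]
tcp_rot: [-90.1, 0.1, -46.0]
wrist_force: [0.7, 0.5, 0.2]
opening: 0.0852
time: 9.35
ee_pos: [0.5707, 0.028, 0.1819]
tcp_rot: [-90.0, -0.0, -45.9]
wrist_force: [-0.1, -0.1, 0.6]
opening: 0.0852
9.4 [0.57084981 0.02808121 0.18204111] [-8.99320688e+01 -5.95019412e-02 -4.59389167e+01] [-0.70452952  0.09868633  0.96780966]
1412 (array([0.5708, 0.0271, 0.0143]), array([0.5712, 0.0275]))
```

```bash
python3 -m jog '[[0,0,0,-1.5,0,0,0],[0,0,0,-3,0,0,0],[0,0,0,-4.4,0,0,0],[0,0,0,-5.2,0,0,0],[0,0,0,-5.2,0,0,0]]' 80
python3 -m jog '[[1,0,0,0,0,0,0],[1,0,0,0,0,0,0],[1,0,0,0,0,0,0],[1,0,0,0,0,0,0],[1,0,0,0,0,0,0]]'
python3 -m jog '[[1,0,0,0,0,0,0],[1,0,0,0,0,0,0],[1,0,0,0.5,0,0,0],[1,0,0,2,0,0,0],[1,0,0,4,0,0,0]]'
python3 -m jog '[[1,-0.3,-1,1.6,0,0,0],[1,-0.8,-2.4,1.6,0,0,0],[1,-1.3,-4.0,1.6,0,0,0],[1,-1.8,-5.6,1.6,0,0,0],[1,-2.3,-7.2,1.6,0,0,0]]'
python3 -m jog '[[1,-0.5,-1.6,0,0,0,0],[1,-1,-3.2,0,0,0,0],[1,-1.5,-4.5,0,0,0,0],[1,-1.5,-4.5,0,0,0,0],[1,-1.5,-4.5,0,0,0,0]]'
python3 - <<'E'
from h import *
im,d,P=shot('wrist'); save('w4.png',im); np.save('w4.npy',P); o=bot.get_obs(); print(o['time'],o['ee_pos'],o['tcp_rot'],o['wrist_force'])
E
```

```text
time: 9.9
ee_pos: [0.5691, 0.0279, 0.0486]
tcp_rot: [-90.2, 0.1, -45.9]
wrist_force: [-1.2, 0.2, -0.1]
opening: 0.0851
time: 10.4
ee_pos: [0.5712, 0.0276, 0.0523]
tcp_rot: [-89.9, -0.1, -46.0]
wrist_force: [0.1, 0.7, 5.5]
opening: 0.0263
time: 10.9
ee_pos: [0.5687, 0.0274, 0.1498]
tcp_rot: [-90.2, 0.2, -46.0]
wrist_force: [0.8, -0.2, -4.1]
opening: 0.0258
time: 11.4
ee_pos: [0.5119, -0.1538, 0.1913]
tcp_rot: [-90.0, 0.0, -46.0]
wrist_force: [0.5, 0.7, -4.4]
opening: 0.0262
time: 11.9
ee_pos: [0.4748, -0.2655, 0.1909]
tcp_rot: [-90.0, 0.0, -46.1]
wrist_force: [-0.7, 0.1, -4.3]
opening: 0.0261
11.95 [ 0.47522461 -0.26483291  0.19096928] [-8.99919801e+01  3.32597525e-02 -4.60248045e+01] [ 0.65436023 -0.19722692 -3.11633655]
```

View pics/w4.png

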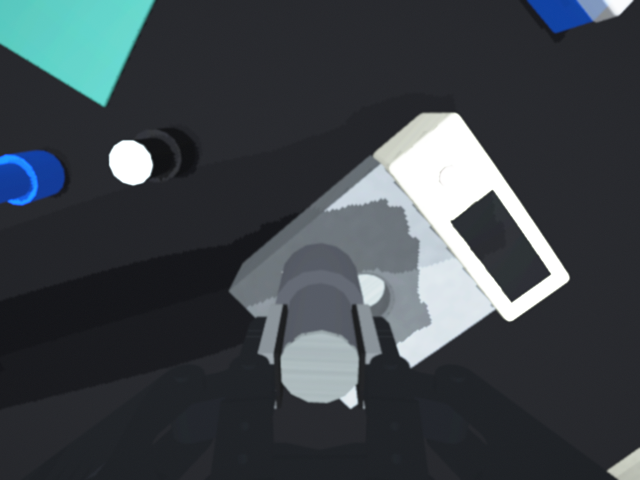

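The insert is held at (320,360) and the half-hidden bore is at (372,290). I'll shift so the bore comes clear of the insert, then measure bore and held stem in the same picture.

```bash
python3 -m jog '[[1,-1,-1.6,0,0,0,0],[1,-2.2,-3.2,0,0,0,0],[1,-2.2,-3.9,0,0,0,0],[1,-2.2,-3.9,0,0,0,0],[1,-2.2,-3.9,0,0,0,0]]'
python3 - <<'E'
from h import *
im,d,P=shot('wrist'); save('w5.png',im); np.save('w5.npy',P); o=bot.get_obs(); print(o['time'],o['ee_pos'],o['tcp_rot'],o['wrist_force'])
tp=np.array(o['ee_pos'])
m=(np.hypot(P[...,0]-tp[0],P[...,1]-tp[1])<.02)&(abs(P[...,2]-tp[2]-.034)<.006);m=cv2.morphologyEx(m.astype(np.uint8),cv2.MORPH_OPEN,np.ones((7,7)))>0;Q=P[m]
print('stem',m.sum(),circ(Q[:,:2]),np.median(Q[:,2]),'rel',circ(Q[:,:2]-tp[:2]),np.argwhere(m).mean(0))
# bore: points below deck
z=P[...,2]; c=np.array([.4565,-.327]); h=np.hypot(P[...,0]-c[0],P[...,1]-c[1])
m=(h<.04)&(z<.054); print('floor',m.sum(),np.median(z[m]),np.argwhere(m).mean(0)); 
# rim in deck plane: project hole mask pixels by ray to z=.0605 
r,t=cam2world('wrist',o); D=P-t; zd=np.median(z[(h<.05)&(h>.03)]); print('deck z',zd)
X=t+D*((zd-t[2])/D[...,2])[...,None]
hx=np.hypot(X[...,0]-c[0],X[...,1]-c[1])
for th in(.0015,.003,.005):
    m=(hx<.032)&(z<zd-th); m=cv2.morphologyEx(m.astype(np.uint8),cv2.MORPH_OPEN,np.ones((5,5)))>0; print(th,m.sum(),circ(X[m][:,:2]))
g=im[100:400,200:500]; save('c5.png',cv2.resize(g,None,fx=2,fy=2))
E
```

```text
time: 12.45
ee_pos: [0.4209, -0.3617, 0.1907]
tcp_rot: [-90.0, 0.0, -46.0]
wrist_force: [0.3, 0.0, -5.1]
opening: 0.0261
12.5 [ 0.42107397 -0.36134957  0.19075616] [-8.99811197e+01  3.06865493e-02 -4.59155717e+01] [ 0.62599984  0.07954903 -5.04247511]
stem 5986 (array([ 0.4222, -0.3602,  0.0194]), array([ 0.4222, -0.3605])) 0.222401036508385 rel (array([0.0011, 0.0011, 0.0194]), array([0.0012, 0.0009])) [365.34413632 319.14483796]
floor 2781 0.034780571658994563 [161.90614887 323.96440129]
deck z 0.2215384771886187
0.0015 34804 (array([ 0.4565, -0.327 ,  0.0321]), array([ 0.458 , -0.3256]))
0.003 34804 (array([ 0.4565, -0.327 ,  0.0321]), array([ 0.458 , -0.3256]))
0.005 34804 (array([ 0.4565, -0.327 ,  0.0321]), array([ 0.458 , -0.3256]))
```

View pics/c5.png

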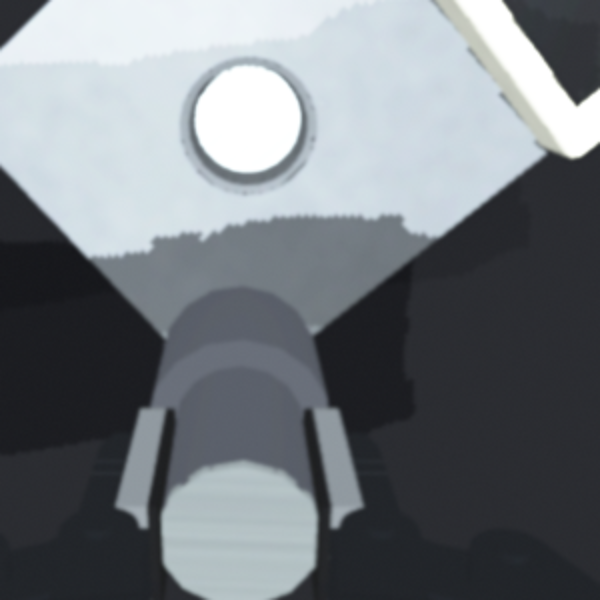

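Run:
```python
from h import *
from scipy.optimize import least_squares
im=cv2.imread('pics/w5.png'); P=np.load('w5.npy'); g=cv2.cvtColor(im,cv2.COLOR_BGR2GRAY)
o={'ee_pos':[ 0.42107397,-0.36134957,0.19075616],'tcp_rot':[-89.9811,0.0307,-45.9156]}
m_,K,D=model('wrist'); r,t=cam2world('wrist',o)
def onplane(uv,z):
    xy=cv2.undistortPoints(uv.reshape(-1,1,2).astype(float),K,D).reshape(-1,2); d=np.c_[xy,np.ones(len(xy))]@r.T; return (t+d*((z-t[2])/d[:,2])[:,None])[:,:2]
def radial(c0,r0,r1,sgn,angs):
    out=[]
    for a in angs:
        rr=np.arange(r0,r1,.25); x=c0[0]+rr*np.cos(a); y=c0[1]+rr*np.sin(a)
        p=cv2.remap(cv2.GaussianBlur(g,(3,3),0).astype(np.float32),x[None].astype(np.float32),y[None].astype(np.float32),1)[0]
        dg=sgn*np.diff(p); k=dg.argmax(); 
        if dg[k]>2: out.append([x[k],y[k]])
    return np.array(out)
def fit(xy):
    f=lambda p:np.hypot(xy[:,0]-p[0],xy[:,1]-p[1])-p[2]
    s=least_squares(f,[*xy.mean(0),.02],loss='soft_l1',f_scale=3e-4); return s.x.round(4),np.abs(s.fun).mean().round(5)
A=np.linspace(0,2*np.pi,120,endpoint=False)
print('rim',fit(onplane(radial((324,162),30,38,1,A),.0605)))
print('throat r~.021',fit(onplane(radial((324,162),22,31,-1,A),.0575)))
m=(P[...,2]>.216)&(g>130)&(np.hypot(P[...,0]-.421,P[...,1]+.361)<.03);m=cv2.morphologyEx(m.astype(np.uint8),cv2.MORPH_OPEN,np.ones((7,7)))
ys,xs=np.nonzero(m);zt=np.median(P[m>0][:,2]);print('stem bbox',xs.min(),xs.max(),ys.min(),ys.max(),zt)
cs,_=cv2.findContours(m,0,1);c=max(cs,key=cv2.contourArea)[:,0];print('stem',fit(onplane(c,zt)))
```

```text
rim (array([ 0.4598, -0.3283,  0.0216]), np.float64(0.00072))
throat r~.021 (array([ 0.4599, -0.3277,  0.0184]), np.float64(0.00018))
stem bbox 260 379 331 401 0.22227636758317926
stem (array([ 0.4214, -0.3611,  0.0138]), np.float64(0.00058))
```

Run:
```python
from h import *
im=cv2.imread('pics/w5.png'); g=cv2.cvtColor(im,cv2.COLOR_BGR2GRAY)
g=cv2.GaussianBlur(g,(3,3),0).astype(np.float32)
for a in range(0,360,45):
    rr=np.arange(22,44); a=np.radians(a)
    print(int(np.degrees(a)),cv2.remap(g,(324+rr*np.cos(a))[None].astype(np.float32),(162+rr*np.sin(a))[None].astype(np.float32),1)[0].astype(int))
P=np.load('w5.npy')
print(P[162,280:370:3].round(4)[:, [0,2]].tolist()); print(P[115:215:3,324].round(4)[:,[1,2]].tolist())
```

```text
0 [255 255 253 231 177 128 119 141 166 179 184 190 200 210 215 217 217 218
 219 219 220 221]
45 [252 236 192 141 118 114 121 138 160 174 172 170 181 203 215 220 221 222
 222 222 222 222]
90 [253 233 184 136 117 115 118 130 155 179 191 192 194 202 213 220 221 221
 221 220 220 220]
135 [255 252 235 184 137 112 110 121 142 166 178 178 178 193 210 219 221 222
 222 222 221 221]
180 [255 255 255 255 240 192 138 124 145 168 179 185 195 210 221 224 225 224
 224 224 224 224]
225 [255 255 255 255 254 246 208 163 144 158 171 183 197 214 222 225 225 226
 226 227 226 226]
270 [255 255 255 255 255 255 253 237 205 181 174 182 199 216 224 226 226 229
 233 238 241 242]
315 [255 255 255 255 252 240 196 161 155 170 179 188 201 213 219 220 220 220
 220 220 220 220]
[[0.438, 0.0606], [0.4391, 0.0585], [0.4407, 0.0594], [0.4421, 0.0587], [0.4434, 0.0574], [0.4435, 0.0468], [0.4436, 0.0354], [0.4452, 0.0351], [0.4468, 0.0361], [0.4483, 0.035], [0.4498, 0.0347], [0.4515, 0.036], [0.4531, 0.0355], [0.4545, 0.034], [0.4562, 0.035], [0.4577, 0.0349], [0.4594, 0.0356], [0.4609, 0.035], [0.4625, 0.0347], [0.464, 0.034], [0.4657, 0.0355], [0.4672, 0.0346], [0.4688, 0.0356], [0.4704, 0.0341], [0.4721, 0.0411], [0.474, 0.0569], [0.4755, 0.0596], [0.477, 0.0591], [0.4784, 0.0599], [0.4799, 0.0588]]
[[-0.3074, 0.0583], [-0.3087, 0.0596], [-0.3101, 0.0611], [-0.3115, 0.06], [-0.3129, 0.0589], [-0.3143, 0.058], [-0.3165, 0.0348], [-0.3181, 0.0346], [-0.3196, 0.034], [-0.3211, 0.0355], [-0.3227, 0.0344], [-0.3241, 0.0352], [-0.3257, 0.0352], [-0.3272, 0.0352], [-0.3289, 0.0343], [-0.3304, 0.0346], [-0.332, 0.0338], [-0.3334, 0.0359], [-0.3351, 0.0354], [-0.3367, 0.0345], [-0.3383, 0.0348], [-0.34, 0.0343], [-0.3415, 0.0351], [-0.3431, 0.0347], [-0.3446, 0.0359], [-0.3445, 0.0482], [-0.345, 0.056], [-0.3463, 0.0574], [-0.3474, 0.0602], [-0.3487, 0.0612], [-0.3506, 0.0594], [-0.3521, 0.0593], [-0.3537, 0.0589], [-0.3551, 0.0599]]
```

```bash
cat >> h.py <<'E'
def onplane(uv,z,o):
    m_,K,D=model('wrist'); r,t=cam2world('wrist',o)
    xy=cv2.undistortPoints(np.array(uv,float).reshape(-1,1,2),K,D).reshape(-1,2); d=np.c_[xy,np.ones(len(xy))]@r.T; return (t+d*((z-t[2])/d[:,2])[:,None])[:,:2]
E
python3 - <<'E'
from h import *
o={'ee_pos':[ 0.42107397,-0.36134957,0.19075616],'tcp_rot':[-89.9811,0.0307,-45.9156]}
print(onplane([[323.8,162.3],[323.8+34.7,162.3],[323.8,127.6],[323.8,197]],.0605,o).round(4))
E
```

```text
[[ 0.459  -0.3288]
 [ 0.4758 -0.346 ]
 [ 0.4756 -0.3126]
 [ 0.4416 -0.3459]]
```

```bash
python3 -m jog '[[1,0.8,0.7,0,0,0,0],[1,1.5,1.3,0,0,0,0],[1,1.5,1.3,-0.8,0,0,0],[1,1.5,1.3,-1.8,0,0,0],[1,1.5,1.3,-2.8,0,0,0]]'
python3 -m jog '[[1,0,0,-0.1,0,0,0],[1,0,0,-0.1,0,0,0],[1,0,0,-0.1,0,0,0],[1,0,0,-0.1,0,0,0],[1,0,0,-0.1,0,0,0]]'
python3 - <<'E'
from h import *
im,d,P=shot('wrist'); o=bot.get_obs(); print(o['time'],o['ee_pos'],o['tcp_rot'],o['wrist_force'])
save('c6.png',im[100:400,170:470].repeat(2,0).repeat(2,1))
E
```

```text
time: 13.0
ee_pos: [0.459, -0.3282, 0.1203]
tcp_rot: [-90.0, -0.0, -45.8]
wrist_force: [-0.1, 0.0, -4.9]
opening: 0.0264
time: 13.5
ee_pos: [0.4583, -0.3303, 0.1194]
tcp_rot: [-90.0, -0.1, -46.0]
wrist_force: [0.6, 0.3, -4.7]
opening: 0.0257
13.55 [ 0.4582142  -0.33024946  0.1191755 ] [-8.99846126e+01 -7.33707710e-02 -4.59973070e+01] [ 0.6809613  -0.10795959 -4.52905388]
```

View pics/c6.png

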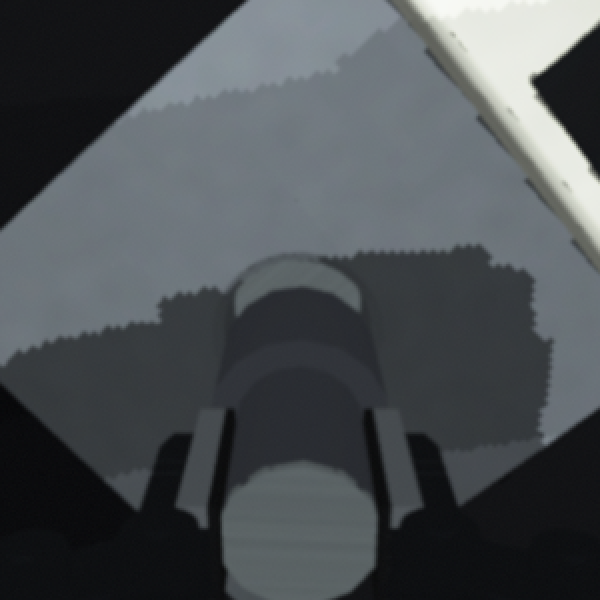

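Run:
```python
from h import *
o={'ee_pos':[.4582,-.3302,.1192],'tcp_rot':[-89.985,-.073,-45.997]}
q=onplane([[319,226.5]],.0605,o)[0]; u=np.array([.719,.695]); print(q,q-.024*u)
im=cv2.imread('pics/c6.png',0); print(im[236:290:2,298], im[320,210:400:4])
```

```text
[ 0.47553305 -0.31337497] [ 0.45827705 -0.33005497]
[115 115 115 115 116 115 114 109 100  90  86  86  88  95  98  97  98  97
  98  96  97  96  98  97  89  72  52] [58 55 54 53 48 46 45 42 43 43 43 43 43 44 44 44 44 44 44 44 44 44 43 44
 44 43 43 44 45 43 44 44 43 43 42 43 43 42 43 46 50 54 54 54 56 56 56 56]
```

The bore comes out at (.4583, -.3300) and the TCP is at (.4582, -.3302), so they are aligned. I'll descend gently.

```bash
python3 -m jog '[[1,0,0,-0.2,0,0,0],[1,0,0,-0.35,0,0,0],[1,0,0,-0.5,0,0,0],[1,0,0,-0.6,0,0,0],[1,0,0,-0.6,0,0,0]]'
python3 -m jog '[[1,0,0,-0.1,0,0,0],[1,0,0,-0.2,0,0,0],[1,0,0,-0.3,0,0,0],[1,0,0,-0.4,0,0,0],[1,0,0,-0.4,0,0,0]]'
```

```text
time: 14.05
ee_pos: [0.4577, -0.3299, 0.1027]
tcp_rot: [-90.0, 0.0, -46.0]
wrist_force: [-1.1, 0.4, -3.6]
opening: 0.0256
time: 14.55
ee_pos: [0.4578, -0.3299, 0.0928]
tcp_rot: [-90.0, 0.0, -46.0]
wrist_force: [0.5, 0.4, -4.6]
opening: 0.0258
```

```bash
python3 -m jog '[[1,0,0,-0.1,0,0,0],[1,0,0,-0.2,0,0,0],[1,0,0,-0.3,0,0,0],[1,0,0,-0.3,0,0,0],[1,0,0,-0.3,0,0,0]]'
python3 -m jog '[[1,0,0,-0.04,0,0,0],[1,0,0,-0.08,0,0,0],[1,0,0,-0.12,0,0,0],[1,0,0,-0.16,0,0,0],[1,0,0,-0.16,0,0,0]]'
python3 -m jog '[[1,0,0,-0.04,0,0,0],[1,0,0,-0.08,0,0,0],[1,0,0,-0.12,0,0,0],[1,0,0,-0.12,0,0,0],[1,0,0,-0.12,0,0,0]]'
```

```text
time: 15.05
ee_pos: [0.4579, -0.33, 0.0857]
tcp_rot: [-90.0, 0.0, -46.0]
wrist_force: [-0.4, -1.0, -4.8]
opening: 0.0262
time: 15.55
ee_pos: [0.458, -0.3301, 0.0823]
tcp_rot: [-90.0, -0.0, -46.0]
wrist_force: [-2.0, 1.2, 3.6]
opening: 0.0259
time: 16.05
ee_pos: [0.458, -0.3301, 0.0786]
tcp_rot: [-90.0, -0.0, -46.0]
wrist_force: [-0.7, -0.1, 1.8]
opening: 0.0261
```

```bash
python3 -m jog '[[1,0,0,-0.06,0,0,0],[1,0,0,-0.12,0,0,0],[1,0,0,-0.18,0,0,0],[1,0,0,-0.18,0,0,0],[1,0,0,-0.18,0,0,0]]'
python3 -m jog '[[1,0,0,-0.02,0,0,0],[1,0,0,-0.04,0,0,0],[1,0,0,-0.06,0,0,0],[1,0,0,-0.06,0,0,0]]'
python3 -m jog '[[1,0,0,-0.02,0,0,0],[1,0,0,-0.04,0,0,0],[1,0,0,-0.04,0,0,0]]'
```

```text
time: 16.55
ee_pos: [0.4579, -0.3301, 0.074]
tcp_rot: [-90.0, 0.0, -46.0]
wrist_force: [0.1, -0.1, -0.1]
opening: 0.0265
time: 16.95
ee_pos: [0.4579, -0.33, 0.0728]
tcp_rot: [-90.0, -0.0, -46.0]
wrist_force: [-0.2, -0.4, 1.7]
opening: 0.0258
time: 17.25
ee_pos: [0.458, -0.3301, 0.0718]
tcp_rot: [-90.0, -0.0, -46.0]
wrist_force: [-0.0, -1.2, 2.5]
opening: 0.0261
```

Still only drag, so I continue in 0.5 mm steps and read the force after each one.

```bash
python3 -m jog '[[1,0,0,-0.02,0,0,0],[1,0,0,-0.02,0,0,0]]'|grep -E 'ee_pos|force'
python3 -m jog '[[1,0,0,-0.02,0,0,0],[1,0,0,-0.02,0,0,0]]'|grep -E 'ee_pos|force'
python3 -m jog '[[1,0,0,-0.02,0,0,0],[1,0,0,-0.02,0,0,0]]'|grep -E 'ee_pos|force'
```

```text
ee_pos: [0.458, -0.3301, 0.0713]
wrist_force: [0.4, -1.2, 3.0]
ee_pos: [0.458, -0.3301, 0.0707]
wrist_force: [0.0, -1.0, 3.6]
ee_pos: [0.458, -0.33, 0.0706]
wrist_force: [0.2, 0.7, 5.3]
```

```bash
python3 -m jog '[[1,0,0,-0.01,0,0,0],[1,0,0,-0.01,0,0,0]]'|grep -E 'ee_pos|force'
python3 -m jog '[[1,0,0,-0.01,0,0,0],[1,0,0,-0.01,0,0,0]]'|grep -E 'ee_pos|force'
```

```text
ee_pos: [0.458, -0.3301, 0.0706]
wrist_force: [-0.9, 1.0, 6.9]
ee_pos: [0.458, -0.3301, 0.0706]
wrist_force: [-1.1, 0.6, 9.1]
```

This is the hard stop: z stays at .0706 while the force climbs about 2 N per 0.25 mm. The port force is now about 13.7 N and I want about 20 N.

```bash
python3 -m jog '[[1,0,0,-0.01,0,0,0],[1,0,0,-0.02,0,0,0],[1,0,0,-0.02,0,0,0]]'|grep -E 'ee_pos|force'
python3 -c "
from workcell import bot
print(bot.get_obs()['wrist_force'])"
```

```text
ee_pos: [0.458, -0.3301, 0.0706]
wrist_force: [-3.6, 2.6, 12.4]
[-3.57897073  2.64153297 12.39031651]
```

```bash
python3 -m jog '[[1,0,0,-0.01,0,0,0],[1,0,0,-0.01,0,0,0],[1,0,0,-0.01,0,0,0]]'|grep -E 'ee_pos|force'
python3 -m jog '[[1,0,0,0,0,0,0],[1,0,0,0,0,0,0],[1,0,0,0,0,0,0],[1,0,0,0,0,0,0],[1,0,0,0,0,0,0]]'|grep -E 'ee_pos|force'
```

```text
ee_pos: [0.458, -0.3301, 0.0706]
wrist_force: [-4.1, 1.3, 13.8]
ee_pos: [0.4581, -0.3301, 0.0706]
wrist_force: [-3.7, 2.2, 14.5]
```

```bash
python3 -m jog '[[1,0,0,-0.005,0,0,0],[1,0,0,-0.005,0,0,0],[1,0,0,-0.005,0,0,0],[1,0,0,-0.005,0,0,0],[1,0,0,-0.005,0,0,0]]'|grep -E 'ee_pos|force'
python3 -m jog '[[1,0,0,0,0,0,0],[1,0,0,0,0,0,0],[1,0,0,0.02,0,0,0],[1,0,0,0.04,0,0,0],[1,0,0,0.05,0,0,0]]'|grep -E 'time|ee_pos|force'
python3 -m jog '[[0.5,0,0,0.01,0,0,0],[0.4,0,0,0.01,0,0,0],[0.3,0,0,0.01,0,0,0],[0.2,0,0,0.01,0,0,0],[0.1,0,0,0.01,0,0,0]]'
python3 -m jog '[[0.1,0,0,0.6,0,0,0],[0.1,0,0,1.6,0,0,0],[0.1,0,0,3,0,0,0],[0.1,0,0,4.4,0,0,0],[0.1,0,0,5,0,0,0]]'
python3 -m jog '[[0.1,-1.5,-1.5,0,0,0,0],[0.1,-2.5,-2.5,0,0,0,0],[0.1,-2.5,-2.5,0,0,0,0],[0.1,-2.5,-2.5,0,0,0,0],[0.1,-2.5,-2.5,0,0,0,0]]'
python3 - <<'E'
from h import *
o=bot.get_obs(); im,d,P=shot('wrist'); im2,d2,P2=shot('top'); print(o['time'],o['ee_pos'],o['wrist_force'])
for n,Q in(('wrist',P),('top',P2)):
    m=(np.hypot(Q[...,0]-.458,Q[...,1]+.33)<.03)&(Q[...,2]>.095);q=Q[m];print(n,m.sum(),circ(q[:,:2]) if m.sum() else '',np.median(q[:,2]))
    h=np.hypot(Q[...,0]-.5675,Q[...,1]-.2355)
    m=(h<.04)&(Q[...,2]>.17)&(Q[...,2]<.2);m2=(h<.042)&(abs(Q[...,2]-.095)<.02)
    if m.sum(): print('pan insert',m.sum(),circ(Q[m][:,:2]),np.median(Q[m][:,2]),'pan z',np.median(Q[m2][:,2]))
a=im[60:440,120:520]; b=im2[180:380,60:560]; a=cv2.resize(a,(300,285)); b=cv2.resize(b,(500,200))
c=np.zeros((285,800,3),np.uint8); c[:,:300]=a; c[:200,300:]=b; save('c7.png',c)
E
```

```text
ee_pos: [0.458, -0.3301, 0.0706]
wrist_force: [-3.8, 3.2, 14.6]
time: 20.35
ee_pos: [0.458, -0.3301, 0.0706]
wrist_force: [0.3, -0.2, 4.9]
time: 20.85
ee_pos: [0.4578, -0.3299, 0.0702]
tcp_rot: [-90.0, 0.0, -46.0]
wrist_force: [-0.4, 0.1, 1.0]
opening: 0.0767
time: 21.35
ee_pos: [0.4586, -0.3305, 0.2004]
tcp_rot: [-89.9, -0.3, -46.0]
wrist_force: [0.2, -0.4, 0.6]
opening: 0.0768
time: 21.85
ee_pos: [0.3958, -0.3922, 0.1961]
tcp_rot: [-90.0, -0.0, -46.0]
wrist_force: [-1.0, -1.2, 0.1]
opening: 0.0769
21.85 [ 0.39581407 -0.39218013  0.19605409] [-0.97022608 -1.15735753  0.09289682]
wrist 1922 (array([ 0.4574, -0.3304,  0.0143]), array([ 0.4577, -0.3301])) 0.102304946581525
top 200 (array([ 0.4554, -0.3269,  0.0151]), array([ 0.4562, -0.3257])) 0.10298503317671692
pan insert 275 (array([0.5652, 0.2402, 0.0144]), array([0.5648, 0.2392])) 0.18650167208199486 pan z 0.10635959074737217
```

View pics/c7.png

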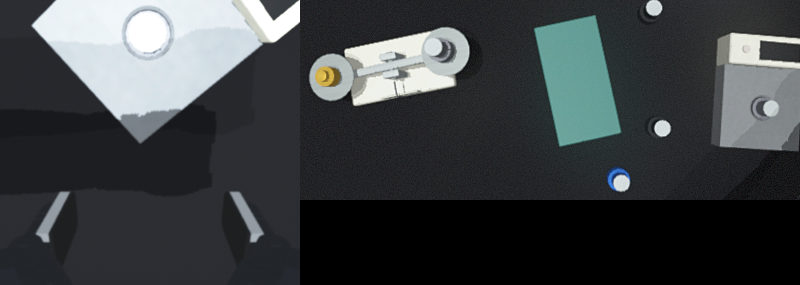

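```bash
python3 -m jog '[[0.1,0,0,0,0,0,0],[0.1,0,0,0,0,0,0],[0.1,0,0,0,0,0,0]]'; python3 -c "
from workcell import bot
print(bot.job_done())"
```

```text
time: 22.25
ee_pos: [0.3957, -0.3922, 0.1954]
tcp_rot: [-90.0, 0.0, -46.0]
wrist_force: [0.5, -0.1, -0.4]
opening: 0.0769
the job is handed in; nothing more can be done
None
```

The job is handed in at 22 s of the 72 s allowed; no verdict was reported.

**What I did:** I stood the nearer grey insert on the empty pan and let go. The pan stayed up at about 106 mm, so it is the light one, and I left it there. I pushed the other insert into the port until the stop could be felt: the tool stayed at z = 70.6 mm while the force rose. I held it there for about 1.5 s with about 19 N on the port (14.5 N at the wrist plus about 4.6 N of weight). Then I eased off, let go and backed away.

**Last checks:**
- **Heavy insert:** its stem top is at about 102.5 mm, which puts its foot about 37 mm below the mouth. It stood within about 1 mm of the bore axis as the wrist camera measured both.
- **Light insert:** it stands about 3–5 mm from the pan's centre, with the pan up.
- **Bystanders:** my moves stayed away from the carton, the bottle and the tip box, but I did not measure them again at the end.
- **Disagreement:** the top camera placed the port and its insert about 4 mm from where the wrist camera did. I used the wrist camera, and the insert went in with side forces of at most about 2 N, rising to about 5 N under the final press.

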